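Rebuild the swivel of a welding turntable

ROBOT

A 7-joint arm with a two-finger parallel gripper is mounted at the origin on the work surface; the furniture and walls round the work are solid. World frame = base frame: x ahead of the robot, y to its left, z up, the work surface at z = 0. Lengths are in mm, angles in degrees, forces in N, time in s.
With the tool pointing down it reaches from about 400 to 875 mm from the base axis. Payload 19.3 kg.
Tool frame: the origin (TCP) lies at the centre of the arm's flange, where the gripper is bolted on; the fingertips stand 173 mm ahead of it and the grasp point (between the pads) lies 155 mm ahead of it; z points along the fingers, y is the line along which they close (so a half turn about z gives the same grasp; the last joint's range is limited). The gripper opens to 85 mm and grips with 20 to 120 N. Pads are 22 mm wide; open, the fingers measure 114 mm over their backs; the gripper's body (76 mm by 85 mm) begins 54 mm behind the grasp point. The pads swing forward as they close: fully open they stand 13 mm farther back than shut.
Start: joints at [-71.517, 29.874, -2.08, 91.645, 1.215, 58.505, -6.463], TCP at [239.254, 577.388, 404.691] pointing down, gripper open.
Joint ranges: [-166.77, 166.77], [-17.47, 122.26], [-85.68, 81.53], [9.62, 139.38], [-72.42, 252.41], [9.2, 110.78], [-144.41, 144.41]. Speed limits (degrees/s): [108.29, 108.29, 136.94, 136.94, 172.46, 172.46, 172.46].

INTERFACE

Orientations are given as a 3x3 rotation matrix whose columns are the frame's x, y, z axes.
In Python, from workcell import sense, cams, manip gives the robot as it stands. The module is installed in compiled form; this text tells all that it offers.
- The arm moves only by the tool play_rows, never from a script. Its argument "targets" is a list of rows, each a list of 3 entries, a list of its own where there are three numbers: the shift along the tool's x, y, z in m, then the turn, a rotation vector about the tool's x, y, z in degrees, then the closure, from -1 (fully open) to 1 (shut), so that 0 is half open. A call has 1 to 8 rows; each row is the pose to reach, as a shift and turn from the pose commanded when the call began, along the tool's axes at that moment; what a row does not reach only later rows make up. A row lasts 1/10 s, in which the tool goes at most 50 mm and 8.59 degrees, less where a joint would pass 70% of its speed; a pose out of reach is approached as far as the arm can. A call with a gripper value outside its range is refused whole. The fingers move at their own pace and stop on an object; "squeeze" is the grip in N (left out, the last holds). Time passes only in rows, so rows that repeat a pose let the fingers close. It gives the time, the measured TCP pose, the force, the opening and the grip force at its end, in the units of the state.
- sense(): the state, without advancing time (a new reading comes with each control period).
- cams.capture(name): name is "scene" or "top" or "wrist"; returns the picture (384x512x3 uint8, red, green, blue); there is no depth.
- cams.camera_model(name): a dict with "mtx" (3x3 intrinsics, pixels), "dist_coeffs" ([k1, k2, p1, p2, k3] as OpenCV has them; the pictures are not rectified), "position" and "attitude" of the camera in the world. Camera axes: x right, y down, z forward; pixel columns grow to the right and rows downward; lengths in mm; the calibration is good to about 2 mm. A picture is of the moment at which its call begins: read the wrist's pose just before it. camera_model takes no time and is no camera call; for the wrist camera it gives the pose at the moment of the call.
- manip.sign_off(): hands the job in; it is judged then, once.
The state is a dict: "time": time; "joint_positions": joint angles; "qvel": joint speeds; "effort": joint torques, N m; "ee_pos": TCP position; "ee_rot": TCP orientation; "wrist_force": force on the tool from outside, world axes, zero at the start; "wrist_torque": the same for the moment, N m; "grip_width": opening from 0.0 (shut) to 1.0 (fully open); "grasp_force": force on a finger pad.
Only numpy, scipy, OpenCV 4.12 (cv2) and the standard library are available. Lean on these libraries where they do the work, as an engineer would, in place of code of your own. Each camera call takes 0.05 s, during which the arm holds its last target. There are 200 camera calls.

TASK

The little welding turntable has been stripped for cleaning: put it back together on the spindle of its green base. Build the thrust bearing up in working order - first the race with the open ball track, then the brass ball cage, then the race with the blue seal - and on top of it the faceplate, boss upward, and last the red lock collar. Slide each part down the spindle until it sits flat before you fetch the next, set it down rather than letting it drop, and leave the loose nut where it lies.

Things in the scene. Friction and masses are not known exactly. Their poses are not given: they have to be found in the camera images.
- turntable_base: Green round foot, 108 mm across, fixed down, with a bright steel spindle upright in its middle. Origin: centre of its underside; z up along the spindle. Its flat bearing seat, 66 mm across, lies 26 mm up; from there the spindle (24 mm diameter) rises to its tip at 80 mm; the top 10 mm narrow in a rounded nose. Behind it a wall rises at about x = 0.63 m: keep the hand close in on wide swings.
- bearing_seat (a point): Centre of the flat bearing seat on the spindle's axis, 26 mm above the worktop, where the first race goes. In the finished stack the undersides lie above this point by: track race 0 mm, ball cage 7 mm, sealed race 16 mm, faceplate 23 mm, lock collar 41 mm.
- track_race_centre (a point): Centre, half-way up, of the race with the open ball track: flat bright steel ring, 60 mm outside, 28 mm bore, 7 mm thick, 0.12 kg, with a dark ring-shaped track on its upper face. It lies flat, the right way up. z is its axis, up.
- ball_cage_centre (a point): Centre, half-way up, of the ball cage: brass ring with eleven bright balls, 57 mm outside, 28 mm bore, 9 mm thick, 0.09 kg. It lies flat; z is its axis, up.
- sealed_race_centre (a point): Centre, half-way up, of the race with the blue seal: flat bright steel ring, 58 mm outside, 28 mm bore, 7 mm thick, 0.12 kg, with a blue ring-shaped seal on its upper face. It lies flat, the right way up. z is its axis, up.
- faceplate_boss (a point): Point on the axis of the faceplate, half-way up its boss and 13 mm above its underside. The faceplate is a light-grey aluminium disc, 110 mm across and 8 mm thick, with four dark radial slots and ring grooves; on it stands a round boss, 48 mm across and 10 mm high (top 18 mm above the underside), to hold it by. A 28 mm bore goes through. About 0.4 kg. It lies boss upward; z is its axis, up.
- lock_collar_centre (a point): Centre, half-way up, of the lock collar: red ring, 44 mm outside, 28 mm bore, 12 mm high, 0.06 kg, with a dark slit in one side; it simply slips on. z is its axis, up.
- nut_centre (a point): Centre, half-way up, of a loose bright hexagon nut, 36 mm over its corners and 16 mm high, that lies among the parts but is not part of the job.

How it is judged (in metres and radians):
On the way, in this order (a step that is already met when the one before it is completed fails the run):
1. the race with the ball track lies flat on the bearing seat, round the spindle (horizontal distance between track_race_centre and bearing_seat below 0.005 m and z of track_race_centre in the frame of turntable_base between 0.027 and 0.032 m and angle between track_race_centre's own z axis and vertical below 0.08 rad and contact force between the fingers and track_race below 0.05 N), for 0.2 s.
2. the brass ball cage lies flat on the first race (horizontal distance between ball_cage_centre and bearing_seat below 0.005 m and z of ball_cage_centre in the frame of turntable_base between 0.035 and 0.04 m and angle between ball_cage_centre's own z axis and vertical below 0.08 rad and contact force between the fingers and ball_cage below 0.05 N), for 0.2 s.
3. the race with the blue seal lies flat on the ball cage (horizontal distance between sealed_race_centre and bearing_seat below 0.005 m and z of sealed_race_centre in the frame of turntable_base between 0.043 and 0.048 m and angle between sealed_race_centre's own z axis and vertical below 0.08 rad and contact force between the fingers and sealed_race below 0.05 N), for 0.2 s.
4. the faceplate rests level on the sealed race (horizontal distance between faceplate_boss and bearing_seat below 0.005 m and z of faceplate_boss in the frame of turntable_base between 0.0595 and 0.0645 m and angle between faceplate_boss's own z axis and vertical below 0.08 rad and contact force between the fingers and faceplate below 0.05 N), for 0.2 s.
5. the red lock collar lies flat on the boss of the faceplate (horizontal distance between lock_collar_centre and bearing_seat below 0.005 m and z of lock_collar_centre in the frame of turntable_base between 0.0705 and 0.0755 m and angle between lock_collar_centre's own z axis and vertical below 0.08 rad and contact force between the fingers and lock_collar below 0.05 N), for 0.2 s.
At the end, for the whole second after the job is handed in: All five parts are on the spindle, from below: track race, ball cage, sealed race, faceplate, lock collar. Each lies flat on the one below (height within 2.5 mm, tilt under 0.08 rad, centre within 5 mm of the spindle's axis), released and at rest; the nut is within 20 mm of where it lay (all of step 1 and all of step 2 and all of step 3 and all of step 4 and all of step 5 and linear speed of each of track_race, ball_cage, sealed_race, faceplate, lock_collar below 0.02 m/s and angular speed of each of track_race, ball_cage, sealed_race, faceplate, lock_collar below 0.2 rad/s and distance of nut_centre from where it was at the start of the episode below 0.02 m); the robot touches nothing.
It fails at once if the loose nut is pushed 20 mm or more from its place (distance of nut_centre from where it was at the start of the episode above 0.02 m).
It fails at once if a part is dropped down the spindle (falls along it faster than 0.6 m/s) ((horizontal distance between track_race_centre and bearing_seat below 0.012 m and z of track_race_centre in the frame of turntable_base below 0.08 m and linear speed of track_race above 0.6 m/s) or (horizontal distance between ball_cage_centre and bearing_seat below 0.012 m and z of ball_cage_centre in the frame of turntable_base below 0.08 m and linear speed of ball_cage above 0.6 m/s) or (horizontal distance between sealed_race_centre and bearing_seat below 0.012 m and z of sealed_race_centre in the frame of turntable_base below 0.08 m and linear speed of sealed_race above 0.6 m/s) or (horizontal distance between faceplate_boss and bearing_seat below 0.012 m and z of faceplate_boss in the frame of turntable_base below 0.08 m and linear speed of faceplate above 0.6 m/s) or (horizontal distance between lock_collar_centre and bearing_seat below 0.012 m and z of lock_collar_centre in the frame of turntable_base below 0.08 m and linear speed of lock_collar above 0.6 m/s)).
It also fails if it takes over 141 s, if anything falls off the work surface, if the arm or the gripper's body presses on something with over 40 N, if the wrist force passes 120 N, or if a joint passes its speed limit or range.

## Working session

There is one attempt and no reset: what is moved stays moved. The work goes in short steps, Python scripts to look and compute and a tool call to move; the robot and the scene stay as the last step left them, time stands still between calls to the robot, and variables do not carry over. Pictures are saved under pics/ and viewed, at most 14 in all, crops included, and the job is handed in when it is done.

Besides the shell and the picture viewer there is one more tool, called after ">>>" by a JSON object that holds its "fn" and its "kwargs". play_rows: Moves the arm, as the interface text tells. Its arguments: {"type":"object","properties":{"targets":{"type":"array"},"squeeze":{"type":"number"}},"required":["targets"]}

```bash
mkdir -p pics
cat > h.py <<'E'
import numpy as np, cv2
from workcell import sense, cams, manip
def snap(n,f):
    m=cams.camera_model(n); im=cams.capture(n); cv2.imwrite('pics/'+f,im[:,:,::-1]); return im,m
def w2p(m,P):
    R=np.array(m['attitude']);t=np.array(m['position'])
    c=(np.atleast_2d(P)-t)@R
    return cv2.projectPoints(c,np.zeros(3),np.zeros(3),np.array(m['mtx']),np.array(m['dist_coeffs']))[0].reshape(-1,2)
def p2w(m,px,z):
    R=np.array(m['attitude']);t=np.array(m['position'])
    u=cv2.undistortPoints(np.array(px,float).reshape(-1,1,2),np.array(m['mtx']),np.array(m['dist_coeffs'])).reshape(-1,2)
    d=np.c_[u,np.ones(len(u))]@R.T
    return t+d*((z-t[2])/d[:,2])[:,None]
E
python3 - <<'E'
from h import *
s=sense();print(s)
for n in('top','scene','wrist'):
    im,m=snap(n,n+'0.png');print(n,m['position'],np.round(m['attitude'],3).tolist(),m['mtx'])
E
```

```text
{'time': 0.0, 'joint_positions': array([-71.51769673,  29.9097179 ,  -2.08067723,  91.67394422,
         1.21531795,  58.505477  ,  -6.46353412]), 'qvel': array([ 0.07709484,  0.05360128,  0.00105187, -0.05416992,  0.03499503,
       -0.10714189,  0.1048372 ]), 'effort': array([ 4.26989072e-04, -9.27107978e+01,  1.98019713e+00, -3.69934380e+01,
        1.78370951e-02,  8.31448036e-03,  4.57472652e-06]), 'ee_pos': array([239.19544562, 577.25983497, 404.11864204]), 'ee_rot': array([[-9.23840150e-01,  3.82778333e-01, -3.53571978e-04],
       [ 3.82778483e-01,  9.23839482e-01, -1.11580909e-03],
       [-1.00463788e-04, -1.16616898e-03, -9.99999315e-01]]), 'wrist_force': array([-0.45215962, -0.92196134,  0.34634831]), 'wrist_torque': array([-0.01237493, -0.00789743, -0.01375747]), 'grasp_force': 0.0, 'grip_width': 1.0003689402513674}
top [ 141.74348926   22.93108843 1275.81086672] [[-0.045, -0.974, 0.22], [-0.999, 0.045, -0.006], [-0.004, -0.22, -0.975]] [[443.70163783   0.         259.11596794]
 [  0.         443.70163783 189.78609259]
 [  0.           0.           1.        ]]
scene [-141.1225658   904.96561925 1100.42622621] [[-0.853, -0.376, 0.361], [-0.521, 0.605, -0.602], [0.008, -0.702, -0.712]] [[447.57113981   0.         249.69559352]
 [  0.         447.57113981 191.33248645]
 [  0.           0.           1.        ]]
wrist [177.15473816 602.97351469 372.1969467 ] [[0.383, 0.89, 0.247], [0.924, -0.369, -0.102], [0.0, 0.267, -0.964]] [[335.62083827   0.         257.28178806]
 [  0.         335.62083827 192.88558827]
 [  0.           0.           1.        ]]
```

View pics/top0.png

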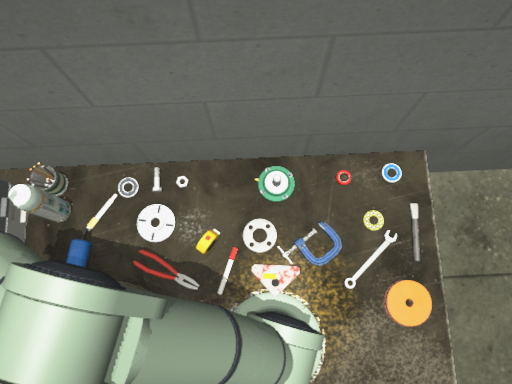

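View pics/scene0.png

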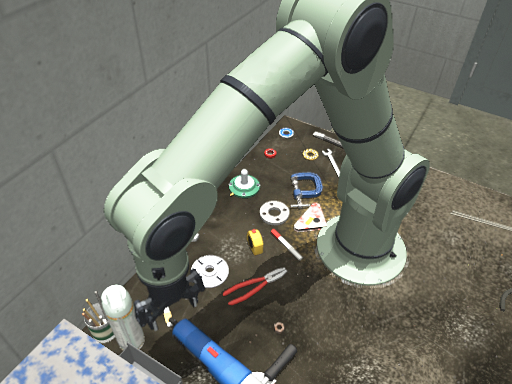

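Top view: base (277,183), track race (128,187), nut (182,182), slotted faceplate (156,223), cage (373,220), collar (344,177), sealed race (392,173); the disc at (260,235) with holes is a decoy. Scene view agrees.

Run:
```python
from h import *
im=cv2.imread('pics/top0.png');m=cams.camera_model('top')
for n,p,z in[('base',(277,183),13),('race',(128,187),7),('nut',(182,182),16),('plate',(156,223),8),('cage',(373,220),9),('collar',(344,177),12),('seal',(392,173),7),('decoy',(260,235),8)]:
    w=p2w(m,[p],z)[0];print(n,w.round(0),np.hypot(w[0],w[1]).round())
c=[im[165:195,105:200],im[205:240,110:205],im[160:235,320:415],im[155:210,240:335]]
cv2.imwrite('pics/z.png',np.vstack([cv2.resize(np.vstack(c[:2]),None,fx=4,fy=4),]))
b=np.hstack([cv2.resize(np.vstack(c[:2]),(380,300)),cv2.resize(c[2],(380,300))]);cv2.imwrite('pics/z.png',b)
```

```text
base [444. -39.  13.] 446.0
race [454. 399.   7.] 604.0
nut [459. 239.  16.] 518.0
plate [343. 316.   8.] 466.0
cage [ 323. -309.    9.] 447.0
collar [ 454. -236.   12.] 512.0
seal [ 461. -380.    7.] 597.0
decoy [295.  18.   8.] 295.0
```

View pics/z.png

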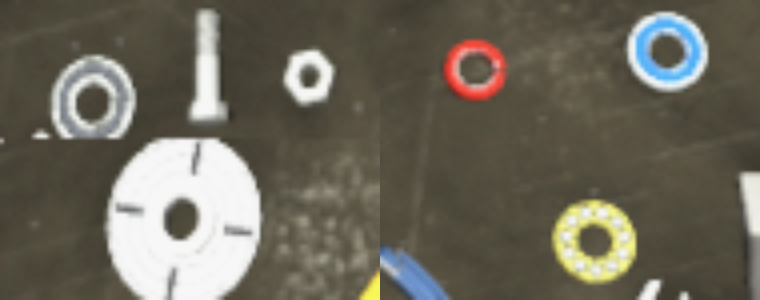

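The parts are confirmed: race with a dark track, red collar, blue-seal race, brass cage, slotted plate. Moving over the race.

>>> {"fn": "play_rows", "kwargs": {"targets": [[[-0.04, -0.01, 0.0], [0, 0, -3], -1], [[-0.08, -0.022, 0.0], [0, 0, -8], -1], [[-0.12, -0.035, 0.0], [0, 0, -14], -1], [[-0.165, -0.05, 0.015], [0, 0, -20], -1], [[-0.21, -0.065, 0.035], [0, 0, -22.5], -1], [[-0.25, -0.078, 0.06], [0, 0, -22.5], -1], [[-0.267, -0.082, 0.075], [0, 0, -22.5], -1], [[-0.267, -0.082, 0.075], [0, 0, -22.5], -1]], "squeeze": 30}}

```text
time: 0.95
ee_pos: [456.3, 396.9, 327.4]
ee_rot: [[-1.0, 0.004, -0.002], [0.004, 1.0, -0.003], [0.002, -0.003, -1.0]]
wrist_force: [1.1, -0.0, -0.5]
grip_width: 0.997
grasp_force: 0.0
```

Run:
```python
from h import *
im,m=snap('wrist','w1.png');s=sense();print(s['time'],s['ee_pos'],s['ee_rot'].round(4).tolist(),m['position'],s['joint_positions'])
print(w2p(m,[[454,399,7],[459,239,16]]))
```

```text
1.0 [454.97933518 398.75918661 328.63140899] [[-1.0, 0.002, -0.0015], [0.002, 1.0, -0.0013], [0.0015, -0.0013, -1.0]] [389.0924443  396.88204873 295.49363732] [-43.3062889   33.11555484  -5.11675185  98.60107744   3.71221541
  48.56176056  39.8238051 ]
[[260.64685371 176.83164989]
 [ 79.80845748 185.84234938]]
```

View pics/w1.png

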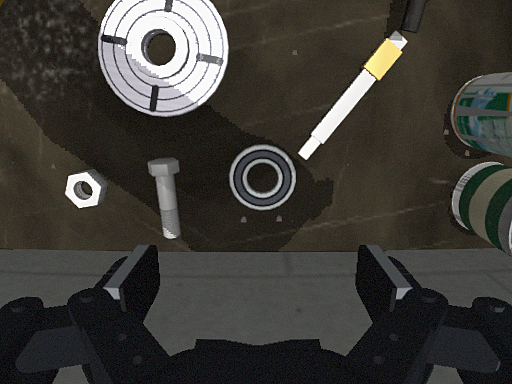

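Wrist view: track race centred at about (263,177), nut at (86,189), bolt left of the race with room for the fingers; the wall begins below row 250.

```bash
cat >> h.py <<'E'
def ring(im,m,px,z,rp,chan=None,thr=100):
    """fit outer outline of bright ring near px, back-project outline at height z, fit circle"""
    g=(im.max(2) if chan is None else im[:,:,chan]).copy()
    mask=np.zeros(g.shape,np.uint8);cv2.circle(mask,tuple(map(int,px)),int(rp),255,-1)
    b=((g>thr)&(mask>0)).astype(np.uint8)*255
    b=cv2.morphologyEx(b,cv2.MORPH_OPEN,np.ones((3,3)))
    cs=cv2.findContours(b,cv2.RETR_EXTERNAL,cv2.CHAIN_APPROX_NONE)[0]
    c=cv2.convexHull(max(cs,key=cv2.contourArea))
    e=cv2.fitEllipse(c); pts=cv2.ellipse2Poly(tuple(int(round(v*1)) for v in e[0]),(1,1),0,0,360,90)
    t=np.linspace(0,2*np.pi,60);a=np.deg2rad(e[2]);u=np.c_[np.cos(t)*e[1][0]/2,np.sin(t)*e[1][1]/2]
    P=u@np.array([[np.cos(a),np.sin(a)],[-np.sin(a),np.cos(a)]])+e[0]
    W=p2w(m,P,z)[:,:2];ctr=W[:-1].mean(0);r=np.linalg.norm(W-ctr,axis=1)
    return e[0],ctr,2*r.mean(),np.ptp(r)
E
sed -i '/ellipse2Poly/s/; pts=.*//' h.py
python3 - <<'E'
from h import *
im=cv2.imread('pics/w1.png')[:,:,::-1];m=cams.camera_model('wrist')
print(ring(im,m,(263,177),7,42))
print(ring(im,m,(163,47),8,80))
print(ring(im,m,(86,189),16,30))
E
```

```text
((262.19659423828125, 177.01376342773438), array([453.54507144, 402.82542485]), np.float64(58.803445857158074), np.float64(0.8546342939595455))
((162.76893615722656, 47.347869873046875), array([344.27112377, 320.88775564]), np.float64(108.82138230589725), np.float64(1.9518643902540873))
((82.58162689208984, 189.5572052001953), array([461.87767976, 242.8899735 ]), np.float64(33.92909221015108), np.float64(0.7407619284150435))
```

>>> {"fn": "play_rows", "kwargs": {"targets": [[[0.001, 0.003, 0.04], [0, 0, 0], -0.7], [[0.001, 0.003, 0.08], [0, 0, 0], -0.7], [[0.001, 0.003, 0.115], [0, 0, 0], -0.7], [[0.001, 0.003, 0.14], [0, 0, 0], -0.7], [[0.001, 0.003, 0.15], [0, 0, 0], -0.7], [[0.001, 0.003, 0.153], [0, 0, 0], -0.7], [[0.001, 0.003, 0.155], [0, 0, 0], -0.7]]}}

```text
time: 1.7
ee_pos: [453.5, 403.3, 175.8]
ee_rot: [[-1.0, -0.0, 0.001], [-0.0, 1.0, 0.001], [-0.001, 0.001, -1.0]]
wrist_force: [0.6, 0.0, 0.1]
grip_width: 0.855
grasp_force: 0.0
```

Run:
```python
from h import *
im,m=snap('wrist','w2.png');s=sense();print(s['time'],s['ee_pos'],s['wrist_force'],s['grip_width'])
print(w2p(m,[[454,402,7]]))
```

```text
1.75 [453.55788188 403.0985965  175.70615582] [-0.22998326  0.41561768 -0.34767661] 0.8534050652204439
[[254.16561733 256.58051269]]
```

View pics/w2.png

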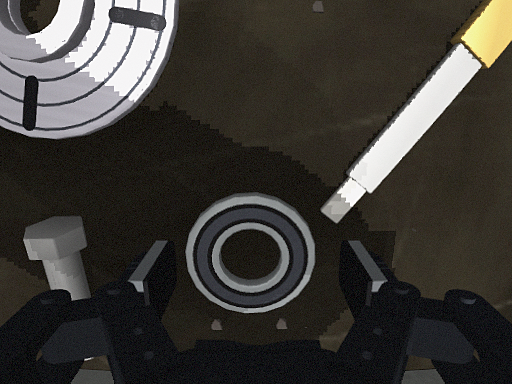

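The race is at (250,253), the pad midpoint about (254,257): shift 2 mm in −Y and −X and go down feeling for the table.

>>> {"fn": "play_rows", "kwargs": {"targets": [[[0.0015, -0.002, 0.003], [0, 0, 0], -0.6], [[0.0015, -0.002, 0.005], [0, 0, 0], -0.6], [[0.0015, -0.002, 0.007], [0, 0, 0], -0.6], [[0.0015, -0.002, 0.007], [0, 0, 0], -0.6]]}}

```text
time: 2.15
ee_pos: [452.0, 400.4, 167.6]
ee_rot: [[-1.0, 0.0, -0.0], [0.0, 1.0, -0.0], [0.0, -0.0, -1.0]]
wrist_force: [0.5, 0.3, 0.1]
grip_width: 0.799
grasp_force: 0.0
```

>>> {"fn": "play_rows", "kwargs": {"targets": [[[0, 0, 0.001], [0, 0, 0], -0.6], [[0, 0, 0.001], [0, 0, 0], -0.6]]}}

```text
time: 2.35
ee_pos: [452.0, 400.4, 166.6]
ee_rot: [[-1.0, 0.0, -0.0], [0.0, 1.0, -0.0], [0.0, -0.0, -1.0]]
wrist_force: [-0.2, -0.1, -0.4]
grip_width: 0.802
grasp_force: 0.0
```

>>> {"fn": "play_rows", "kwargs": {"targets": [[[0, 0, 0.001], [0, 0, 0], -0.6], [[0, 0, 0.001], [0, 0, 0], -0.6]]}}

```text
time: 2.55
ee_pos: [452.1, 400.5, 166.2]
ee_rot: [[-1.0, 0.0, 0.0], [0.0, 1.0, 0.0], [-0.0, 0.0, -1.0]]
wrist_force: [-2.9, -2.4, 11.5]
grip_width: 0.801
grasp_force: 5.6
```

>>> {"fn": "play_rows", "kwargs": {"targets": [[[0, 0, -0.003], [0, 0, 0], -0.6], [[0, 0, -0.003], [0, 0, 0], 0], [[0, 0, -0.003], [0, 0, 0], 0], [[0, 0, -0.003], [0, 0, 0], 0], [[0, 0, -0.003], [0, 0, 0], 0]], "squeeze": 30}}

```text
time: 3.05
ee_pos: [452.1, 400.5, 169.4]
ee_rot: [[-1.0, 0.0, 0.0], [0.0, 1.0, 0.0], [-0.0, 0.0, -1.0]]
wrist_force: [-2.6, -1.5, 15.6]
grip_width: 0.676
grasp_force: 28.7
```

>>> {"fn": "play_rows", "kwargs": {"targets": [[[0, 0, -0.01], [0, 0, 0], 0], [[0, 0, -0.04], [0, 0, 0], 0], [[0, 0, -0.08], [0, 0, 0], 0], [[0, -0.02, -0.115], [0, 0, 0], 0], [[-0.01, -0.06, -0.13], [0, 0, 0], 0], [[-0.02, -0.105, -0.13], [0, 0, 0], 0], [[-0.03, -0.15, -0.13], [0, 0, 0], 0], [[-0.04, -0.195, -0.13], [0, 0, 0], 0]]}}

```text
time: 3.85
ee_pos: [492.0, 203.7, 299.3]
ee_rot: [[-1.0, -0.0, 0.001], [-0.0, 1.0, 0.0], [-0.001, 0.0, -1.0]]
wrist_force: [0.6, -0.2, -1.6]
grip_width: 0.671
grasp_force: 32.8
```

>>> {"fn": "play_rows", "kwargs": {"targets": [[[-0.01, -0.045, 0], [0, 0, 0], 0], [[-0.018, -0.09, 0], [0, 0, 0], 0], [[-0.018, -0.135, 0], [0, 0, 0], 0], [[-0.018, -0.18, 0], [0, 0, 0], 0], [[-0.018, -0.22, 0], [0, 0, 0], 0], [[-0.018, -0.24, 0], [0, 0, 0], 0], [[-0.018, -0.245, 0], [0, 0, 0], 0], [[-0.018, -0.245, 0], [0, 0, 0], 0]]}}

```text
time: 4.65
ee_pos: [509.9, -39.9, 298.9]
ee_rot: [[-1.0, 0.001, 0.0], [0.001, 1.0, 0.0], [-0.0, 0.0, -1.0]]
wrist_force: [-0.2, 1.1, -1.2]
grip_width: 0.672
grasp_force: 32.8
```

>>> {"fn": "play_rows", "kwargs": {"targets": [[[0, 0, 0], [0, 0, 0], 0], [[0, 0, 0], [0, 0, 0], 0]]}}

```text
time: 4.85
ee_pos: [510.1, -38.3, 298.8]
ee_rot: [[-1.0, -0.002, 0.0], [-0.002, 1.0, 0.0], [-0.0, 0.0, -1.0]]
wrist_force: [-0.5, -0.4, -1.6]
grip_width: 0.672
grasp_force: 32.8
```

Run:
```python
from h import *
m=cams.camera_model('wrist');s=sense();im,_=snap('wrist','w3.png');print(s['time'],s['ee_pos'],s['wrist_force'],s['grip_width'],m['position'])
print(w2p(m,[[444,-39,80],[444,-39,0],s['ee_pos']-[0,0,163]]))
np.save('m3.npy',m,allow_pickle=True)
```

```text
4.85 [510.06067996 -38.26949235 298.75115372] [-0.53487002 -0.3678678  -1.56056725] 0.6716242919270455 [442.83873271 -38.60593831 266.76268977]
[[255.92511969 102.5626476 ]
 [256.14385608 101.90504368]
 [257.33487582 261.75110701]]
```

View pics/w3.png

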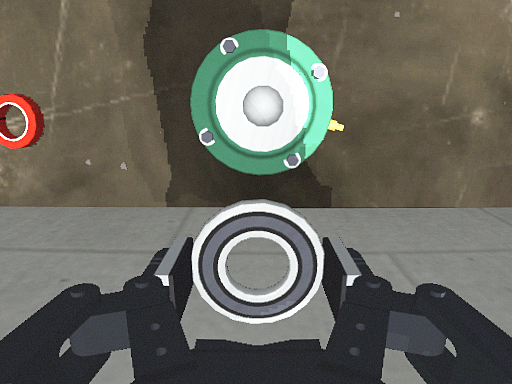

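The race is held at (258,262); spindle at (263,106), with the seat round it.

Run:
```python
from h import *
im=cv2.imread('pics/w3.png')[:,:,::-1];m=np.load('m3.npy',allow_pickle=True).item()
g=im.astype(int)
# green foot
gm=((g[:,:,1]-g[:,:,0]>25)).astype(np.uint8)
i2=np.zeros_like(im);i2[gm>0]=255
print('foot(z~20?)',ring(i2,m,(262,102),20,80))
# seat: red channel bright
print('seat',ring(im,m,(264,104),26,54,0,150))
c=cv2.HoughCircles(cv2.GaussianBlur(im[60:150,215:315].max(2),(3,3),0),cv2.HOUGH_GRADIENT,1,50,param1=60,param2=10,minRadius=15,maxRadius=26)
print(c)
if c is not None:print('spindle',p2w(m,[c[0,0,:2]+[215,60]],70))
for z in(134,136,138):print('race',ring(im,m,(258,262),z,66,None,110))
x=im.copy()
```

```text
foot(z~20?) ((261.4014587402344, 101.57706451416016), array([444.54361127, -35.17662497]), np.float64(102.57072857438422), np.float64(2.310467503491097))
seat ((262.43975830078125, 103.28404998779297), array([445.18721472, -34.55698257]), np.float64(66.05655610686868), np.float64(1.4481273441515796))
[[[48.5 43.5 18.8]]]
spindle [[444.57903087 -34.70144163  70.        ]]
race ((257.93560791015625, 262.7498474121094), array([512.62075202, -37.99132955]), np.float64(60.99489079824919), np.float64(3.8080286466911666))
race ((257.93560791015625, 262.7498474121094), array([511.56952265, -38.00058831]), np.float64(60.076034892225614), np.float64(3.750662700682877))
race ((257.93560791015625, 262.7498474121094), array([510.51829328, -38.00984706]), np.float64(59.157178986202034), np.float64(3.6932967546747406))
```

>>> {"fn": "play_rows", "kwargs": {"targets": [[[0.033, 0.002, 0], [0, 0, 0], 0], [[0.06, 0.0035, 0.01], [0, 0, 0], 0], [[0.066, 0.0035, 0.03], [0, 0, 0], 0], [[0.066, 0.0035, 0.045], [0, 0, 0], 0], [[0.066, 0.0035, 0.045], [0, 0, 0], 0], [[0.066, 0.0035, 0.045], [0, 0, 0], 0]]}}

```text
time: 5.5
ee_pos: [444.2, -35.6, 254.0]
ee_rot: [[-1.0, -0.001, -0.0], [-0.001, 1.0, 0.0], [0.0, 0.0, -1.0]]
wrist_force: [-0.7, -0.1, -1.6]
grip_width: 0.674
grasp_force: 32.8
```

Run:
```python
from h import *
m=cams.camera_model('wrist');s=sense();im,_=snap('wrist','w4.png');print(s['time'],s['ee_pos'],s['wrist_force'],s['grip_width'])
cv2.imwrite('pics/w4z.png',cv2.resize(im[180:340,160:360,::-1],None,fx=3,fy=3))
b=np.array(s['ee_pos']);print(w2p(m,[b-[0,0,162.5],b-[0,0,169.5],[b[0],b[1],80]]))
```

```text
5.5 [444.22242338 -35.61150513 253.95017254] [-0.70261003 -0.08670694 -1.55079026] 0.6736968939047442
[[257.46756254 262.41675304]
 [257.43614116 255.19655238]
 [257.41755906 250.92547727]]
```

View pics/w4z.png

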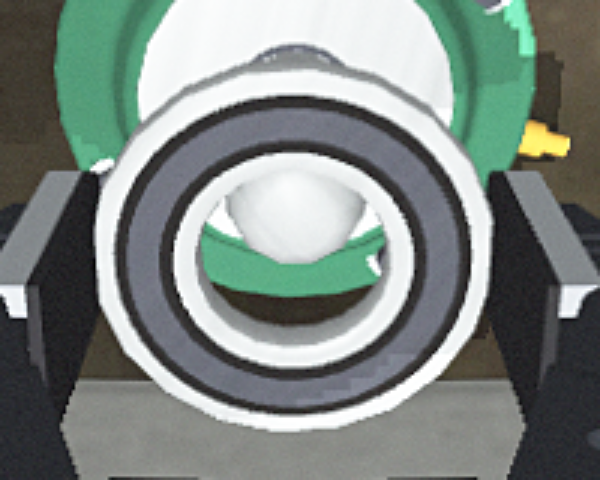

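Run:
```python
from h import *
m=cams.camera_model('wrist')
u,v=np.meshgrid(np.linspace(0,np.pi/2,40),np.linspace(0,2*np.pi,80))
for x in(443,445,447):
    P=np.c_[(x+12*np.sin(u)*np.cos(v)).ravel(),(-35.3+12*np.sin(u)*np.sin(v)).ravel(),(70+10*np.cos(u)).ravel()]
    p=w2p(m,P);i=p[:,1].argmax();print(x,'nose row',p[i],'crop',(p[i]-[160,180])*3, p[:,0].min(),p[:,0].max())
t=np.linspace(0,2*np.pi,200)
for x in(444,445,446):
  for r in(25,14):
    p=w2p(m,np.c_[x+r*np.cos(t),-35.6+r*np.sin(t),t*0+253.95-162.5]);q=(p-[160,180])*3;print(x,r,q[:,1].min(),q[:,1].max(),q[:,0].min(),q[:,0].max())
```

```text
443 nose row [258.28187155 263.11437849] crop [294.84561466 249.34313546] 233.76385479456235 282.76316942484965
445 nose row [258.27894117 266.77706709] crop [294.83682351 260.33120127] 233.84855823506894 282.6728229487969
447 nose row [258.27950291 270.41441333] crop [294.83850874 271.24323998] 233.93322950648798 282.5825002424937
444 25 77.52151408178156 391.78928783738473 119.33275497242983 467.22690322913365
444 14 152.69741889483336 328.6165963013225 195.79916168630058 390.8322051124553
445 25 84.49866388372831 397.3704342722349 119.69599227849167 466.86064416846216
445 14 159.3616099859487 334.4955902156555 196.0027735208818 390.62520936714475
446 25 91.44739940579274 402.9248978611965 120.05905277673799 466.494551998134
446 14 165.99735504080087 340.34719620575027 196.20627355434198 390.4183167653094
```

Through the bore the spindle sits centred in Y and about 1.3 mm nearer the robot than the ring; correct and go down.

>>> {"fn": "play_rows", "kwargs": {"targets": [[[0.0013, 0.0003, 0.0], [0, 0, 0], 0], [[0.0013, 0.0003, 0.005], [0, 0, 0], 0], [[0.0013, 0.0003, 0.009], [0, 0, 0], 0], [[0.0013, 0.0003, 0.013], [0, 0, 0], 0], [[0.0013, 0.0003, 0.017], [0, 0, 0], 0]]}}

```text
time: 6.05
ee_pos: [442.6, -35.8, 236.3]
ee_rot: [[-1.0, 0.0, -0.0], [0.0, 1.0, 0.0], [0.0, 0.0, -1.0]]
wrist_force: [-0.0, 0.6, -1.0]
grip_width: 0.673
grasp_force: 32.8
```

>>> {"fn": "play_rows", "kwargs": {"targets": [[[0, 0, 0.005], [0, 0, 0], 0], [[0, 0, 0.01], [0, 0, 0], 0], [[0, 0, 0.015], [0, 0, 0], 0], [[0, 0, 0.02], [0, 0, 0], 0], [[0, 0, 0.02], [0, 0, 0], 0]]}}

```text
time: 6.55
ee_pos: [442.5, -35.8, 216.0]
ee_rot: [[-1.0, 0.0, -0.001], [0.0, 1.0, -0.0], [0.001, -0.0, -1.0]]
wrist_force: [0.4, -0.5, -0.8]
grip_width: 0.673
grasp_force: 32.8
```

>>> {"fn": "play_rows", "kwargs": {"targets": [[[0, 0, 0.006], [0, 0, 0], 0], [[0, 0, 0.012], [0, 0, 0], 0], [[0, 0, 0.016], [0, 0, 0], 0], [[0, 0, 0.0185], [0, 0, 0], 0], [[0, 0, 0.0185], [0, 0, 0], 0]]}}

```text
time: 7.05
ee_pos: [442.6, -35.7, 197.8]
ee_rot: [[-1.0, 0.0, -0.001], [0.0, 1.0, -0.0], [0.001, -0.0, -1.0]]
wrist_force: [-0.2, 0.0, -0.3]
grip_width: 0.673
grasp_force: 32.8
```

>>> {"fn": "play_rows", "kwargs": {"targets": [[[0, 0, 0.001], [0, 0, 0], 0], [[0, 0, 0.001], [0, 0, 0], 0]]}}

```text
time: 7.25
ee_pos: [442.7, -35.8, 197.2]
ee_rot: [[-1.0, 0.0, 0.0], [0.0, 1.0, -0.0], [-0.0, -0.0, -1.0]]
wrist_force: [-0.3, 0.2, -0.5]
grip_width: 0.671
grasp_force: 32.8
```

>>> {"fn": "play_rows", "kwargs": {"targets": [[[0, 0, 0.001], [0, 0, 0], 0], [[0, 0, 0.001], [0, 0, 0], 0]]}}

```text
time: 7.45
ee_pos: [442.7, -35.8, 196.2]
ee_rot: [[-1.0, 0.0, 0.0], [0.0, 1.0, -0.0], [-0.0, -0.0, -1.0]]
wrist_force: [-0.6, 0.8, -1.3]
grip_width: 0.672
grasp_force: 32.8
```

>>> {"fn": "play_rows", "kwargs": {"targets": [[[0, 0, 0.001], [0, 0, 0], 0], [[0, 0, 0.001], [0, 0, 0], 0]]}}

```text
time: 7.65
ee_pos: [442.7, -35.8, 195.5]
ee_rot: [[-1.0, 0.0, 0.0], [0.0, 1.0, -0.0], [-0.0, -0.0, -1.0]]
wrist_force: [-2.2, -0.2, 9.8]
grip_width: 0.672
grasp_force: 33.9
```

>>> {"fn": "play_rows", "kwargs": {"targets": [[[0, 0, 0.0005], [0, 0, 0], 0], [[0, 0, 0.0005], [0, 0, 0], 0]]}}

```text
time: 7.85
ee_pos: [442.7, -35.8, 195.4]
ee_rot: [[-1.0, 0.0, 0.001], [0.0, 1.0, -0.0], [-0.001, -0.0, -1.0]]
wrist_force: [-4.5, 0.4, 24.0]
grip_width: 0.673
grasp_force: 35.2
```

>>> {"fn": "play_rows", "kwargs": {"targets": [[[0, 0, -0.001], [0, 0, 0], -0.7], [[0, 0, -0.001], [0, 0, 0], -0.7], [[0, 0, -0.001], [0, 0, 0], -0.7], [[0, 0, -0.02], [0, 0, 0], -1], [[0, 0, -0.06], [0, 0, 0], -1], [[0, 0, -0.1], [0, 0, 0], -1], [[0, 0, -0.125], [0, 0, 0], -1]]}}

```text
time: 8.55
ee_pos: [442.7, -35.8, 322.1]
ee_rot: [[-1.0, 0.0, 0.002], [0.0, 1.0, 0.0], [-0.002, 0.0, -1.0]]
wrist_force: [-0.2, -0.7, -0.4]
grip_width: 1.003
grasp_force: 0.0
```

>>> {"fn": "play_rows", "kwargs": {"targets": [[[0.015, -0.04, 0], [0, 0, 0], -1], [[0.03, -0.08, 0], [0, 0, 0], -1], [[0.045, -0.12, 0], [0, 0, 0], -1], [[0.06, -0.16, 0], [0, 0, 0], -1], [[0.08, -0.2, 0], [0, 0, 0], -1], [[0.1, -0.24, 0], [0, 0, 0], -1], [[0.115, -0.265, 0], [0, 0, 0], -1], [[0.119, -0.273, 0], [0, 0, 0], -1]]}}

```text
time: 9.35
ee_pos: [321.7, -311.1, 319.6]
ee_rot: [[-1.0, 0.004, -0.001], [0.004, 1.0, -0.0], [0.001, -0.0, -1.0]]
wrist_force: [-0.5, 1.7, -0.8]
grip_width: 1.002
grasp_force: 0.0
```

>>> {"fn": "play_rows", "kwargs": {"targets": [[[0, 0, 0], [0, 0, 0], -1], [[0, 0, 0], [0, 0, 0], -1]]}}

```text
time: 9.55
ee_pos: [324.2, -307.9, 319.6]
ee_rot: [[-1.0, -0.001, 0.0], [-0.001, 1.0, 0.0], [-0.0, 0.0, -1.0]]
wrist_force: [0.2, 1.1, -0.6]
grip_width: 1.001
grasp_force: 0.0
```

Run:
```python
from h import *
m=cams.camera_model('wrist');s=sense();im,_=snap('wrist','w5.png');print(s['time'],s['ee_pos'],s['joint_positions'].round())
p=w2p(m,[[323,-309,9]])[0];print(p)
g=im.astype(int);y=((g[:,:,0]-g[:,:,2]>50)).astype(np.uint8);i2=np.zeros_like(im);i2[y>0]=255
print(ring(i2,m,p,9,60))
snap('top','t5.png')
```

```text
9.55 [ 324.17681052 -307.92453456  319.61741881] [ 38.  21.  -3. 122.   2.  36. 124.]
[255.71820463 180.03961657]
((254.61036682128906, 180.27842712402344), array([ 323.57868551, -309.94480616]), np.float64(57.522136614284044), np.float64(0.8890230217175557))
```

View pics/w5.png

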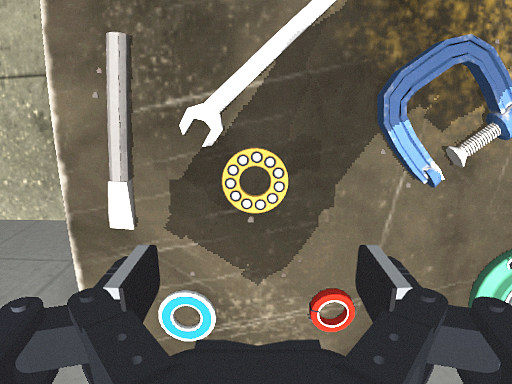

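The cage lies at (255,180), clear of the spanner and chisel. Descend and grasp.

>>> {"fn": "play_rows", "kwargs": {"targets": [[[0.001, -0.0015, 0.04], [0, 0, 0], -0.8], [[0.001, -0.0015, 0.08], [0, 0, 0], -0.8], [[0.001, -0.0015, 0.115], [0, 0, 0], -0.8], [[0.001, -0.0015, 0.135], [0, 0, 0], -0.7], [[0.001, -0.0015, 0.143], [0, 0, 0], -0.7], [[0.001, -0.0015, 0.147], [0, 0, 0], -0.7], [[0.001, -0.0015, 0.147], [0, 0, 0], -0.7]]}}

```text
time: 10.35
ee_pos: [323.0, -310.1, 173.1]
ee_rot: [[-1.0, -0.0, 0.0], [-0.0, 1.0, -0.0], [-0.0, -0.0, -1.0]]
wrist_force: [-0.0, 0.2, 0.5]
grip_width: 0.852
grasp_force: 0.0
```

Run:
```python
from h import *
m=cams.camera_model('wrist');s=sense();im,_=snap('wrist','w6.png');print(s['time'],s['ee_pos'],s['wrist_force'])
g=im.astype(int);y=((g[:,:,0]-g[:,:,2]>50)).astype(np.uint8);i2=np.zeros_like(im);i2[y>0]=255
p=w2p(m,[[323,-309,9]])[0];print(p,ring(i2,m,p,9,110))
# reference: race in w2 (TCP 453.56,403.1,175.7) and w4 (444.22,-35.61,253.95)
def sh(m,d):
    q=dict(m);q['position']=np.array(m['position'])+d;return q
e=s['ee_pos']
print(ring(cv2.imread('pics/w2.png')[:,:,::-1],sh(m,np.array([453.56,403.1,175.7])-e),(250,253),7,80,None,110))
print(ring(cv2.imread('pics/w4.png')[:,:,::-1],sh(m,np.array([444.22,-35.61,253.95])-e),(258,262),91.5,66,None,110))
```

```text
10.35 [ 323.02933363 -310.07084446  173.10238163] [-5.07046602e-04  1.82703014e-01  5.35277355e-01]
[260.02827239 260.37875178] ((257.5384826660156, 255.9681396484375), array([ 321.8444513 , -310.07640297]), np.float64(56.661250032774184), np.float64(1.9437629950640378))
((250.00238037109375, 254.0240478515625), array([453.6570042 , 399.70929341]), np.float64(57.805720507027935), np.float64(1.6589329417038492))
((257.95599365234375, 261.9836120605469), array([445.30097937, -35.43800445]), np.float64(60.103262537077015), np.float64(4.401410297137563))
```

>>> {"fn": "play_rows", "kwargs": {"targets": [[[0.0012, 0, 0.001], [0, 0, 0], -0.6], [[0.0012, 0, 0.001], [0, 0, 0], 0.2], [[0.0012, 0, 0.001], [0, 0, 0], 0.2], [[0.0012, 0, 0.001], [0, 0, 0], 0.2], [[0.0012, 0, 0.001], [0, 0, 0], 0.2], [[0.0012, 0, 0.001], [0, 0, 0], 0.2]]}}

```text
time: 11.0
ee_pos: [321.5, -310.4, 172.7]
ee_rot: [[-1.0, 0.0, 0.001], [0.0, 1.0, -0.001], [-0.001, -0.001, -1.0]]
wrist_force: [-3.9, 2.8, 17.4]
grip_width: 0.653
grasp_force: 27.8
```

>>> {"fn": "play_rows", "kwargs": {"targets": [[[0, 0, -0.01], [0, 0, 0], 0.2], [[0, 0, -0.04], [0, 0, 0], 0.2], [[0, 0, -0.08], [0, 0, 0], 0.2], [[-0.01, 0.02, -0.115], [0, 0, 0], 0.2], [[-0.03, 0.06, -0.125], [0, 0, 0], 0.2], [[-0.045, 0.1, -0.125], [0, 0, 0], 0.2], [[-0.06, 0.14, -0.125], [0, 0, 0], 0.2], [[-0.075, 0.18, -0.125], [0, 0, 0], 0.2]]}}

```text
time: 11.8
ee_pos: [396.6, -128.7, 297.6]
ee_rot: [[-1.0, 0.001, 0.001], [0.001, 1.0, -0.0], [-0.001, -0.0, -1.0]]
wrist_force: [1.0, -0.0, -1.6]
grip_width: 0.646
grasp_force: 32.2
```

>>> {"fn": "play_rows", "kwargs": {"targets": [[[-0.02, 0.04, 0], [0, 0, 0], 0.2], [[-0.04, 0.075, 0], [0, 0, 0], 0.2], [[-0.0475, 0.0945, 0], [0, 0, 0], 0.2], [[-0.0475, 0.0945, 0.02], [0, 0, 0], 0.2], [[-0.0475, 0.0945, 0.037], [0, 0, 0], 0.2], [[-0.0475, 0.0945, 0.037], [0, 0, 0], 0.2], [[-0.0475, 0.0945, 0.037], [0, 0, 0], 0.2]]}}

```text
time: 12.5
ee_pos: [443.9, -35.9, 260.3]
ee_rot: [[-1.0, 0.0, -0.0], [0.0, 1.0, -0.0], [0.0, -0.0, -1.0]]
wrist_force: [-0.6, -0.7, -0.7]
grip_width: 0.646
grasp_force: 32.3
```

Run:
```python
from h import *
m=cams.camera_model('wrist');s=sense();im,_=snap('wrist','w7.png');e=s['ee_pos'];print(s['time'],e,s['wrist_force'],s['grip_width'])
g=im.astype(int);y=((g[:,:,0]-g[:,:,2]>50)).astype(np.uint8);i2=np.zeros_like(im);i2[y>0]=255
z=e[2]-172.7+9;print(ring(i2,m,(258,260),z,75))
cv2.imwrite('pics/w7z.png',cv2.resize(im[180:340,160:360,::-1],None,fx=3,fy=3))
```

```text
12.5 [443.9076891  -35.89337365 260.32636829] [-0.59585573 -0.69735544 -0.72095291] 0.6455086294602261
((257.2890319824219, 259.0398864746094), array([443.91581776, -35.99114459]), np.float64(56.403560816674414), np.float64(1.9995949147419516))
```

View pics/w7z.png

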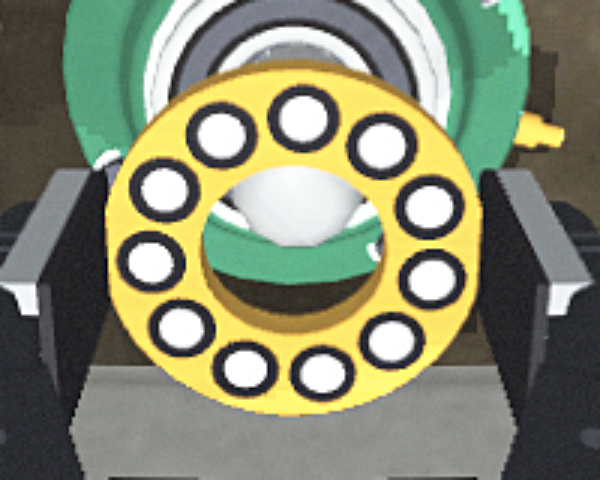

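Run:
```python
from h import *
m=cams.camera_model('wrist')
u,v=np.meshgrid(np.linspace(0,np.pi/2,40),np.linspace(0,2*np.pi,80))
for x in(443,445,447):
    P=np.c_[(x+12*np.sin(u)*np.cos(v)).ravel(),(-35.3+12*np.sin(u)*np.sin(v)).ravel(),(70+10*np.cos(u)).ravel()]
    p=w2p(m,P);i=p[:,1].argmax();print(x,(p[i]-[160,180])*3,((p[:,0].min()-160)*3,(p[:,0].max()-160)*3))
im=cv2.imread('pics/w7.png');c=[im[r,225:295].min(1).tolist() for r in(255,)];print(c)
```

```text
443 [296.15458866 232.91229133] (np.float64(225.18373822680937), np.float64(366.8879682654988))
445 [296.15321731 243.57313798] (np.float64(225.42520555314366), np.float64(366.64583183008693))
447 [296.15175997 254.15354165] (np.float64(225.6665404892423), np.float64(366.40373820983365))
[[110, 102, 120, 78, 83, 88, 82, 71, 72, 83, 94, 83, 95, 131, 193, 255, 255, 255, 198, 199, 217, 219, 224, 228, 233, 236, 236, 230, 231, 231, 232, 236, 237, 239, 236, 238, 235, 236, 237, 236, 237, 233, 236, 235, 229, 223, 217, 209, 199, 192, 205, 223, 212, 164, 99, 86, 87, 82, 79, 72, 82, 71, 126, 104, 108, 105, 104, 100, 69, 22]]
```

>>> {"fn": "play_rows", "kwargs": {"targets": [[[-0.001, 0.0007, 0.0], [0, 0, 0], 0.2], [[-0.001, 0.0007, 0.006], [0, 0, 0], 0.2], [[-0.001, 0.0007, 0.011], [0, 0, 0], 0.2], [[-0.001, 0.0007, 0.015], [0, 0, 0], 0.2], [[-0.001, 0.0007, 0.019], [0, 0, 0], 0.2], [[-0.001, 0.0007, 0.022], [0, 0, 0], 0.2]]}}

```text
time: 13.15
ee_pos: [444.9, -35.1, 237.2]
ee_rot: [[-1.0, 0.0, -0.0], [0.0, 1.0, -0.0], [0.0, -0.0, -1.0]]
wrist_force: [-0.4, 0.7, 0.1]
grip_width: 0.643
grasp_force: 32.3
```

>>> {"fn": "play_rows", "kwargs": {"targets": [[[0, 0, 0.006], [0, 0, 0], 0.2], [[0, 0, 0.012], [0, 0, 0], 0.2], [[0, 0, 0.018], [0, 0, 0], 0.2], [[0, 0, 0.024], [0, 0, 0], 0.2], [[0, 0, 0.029], [0, 0, 0], 0.2], [[0, 0, 0.03], [0, 0, 0], 0.2]]}}

```text
time: 13.75
ee_pos: [444.9, -35.1, 207.1]
ee_rot: [[-1.0, 0.0, -0.001], [0.0, 1.0, -0.0], [0.001, -0.0, -1.0]]
wrist_force: [0.6, -0.3, -0.7]
grip_width: 0.651
grasp_force: 32.3
```

>>> {"fn": "play_rows", "kwargs": {"targets": [[[0, 0, 0.001], [0, 0, 0], 0.2], [[0, 0, 0.001], [0, 0, 0], 0.2]]}}

```text
time: 13.95
ee_pos: [444.9, -35.1, 206.7]
ee_rot: [[-1.0, 0.0, -0.0], [0.0, 1.0, -0.0], [0.0, -0.0, -1.0]]
wrist_force: [-1.1, 0.1, -2.1]
grip_width: 0.648
grasp_force: 32.3
```

>>> {"fn": "play_rows", "kwargs": {"targets": [[[0, 0, 0.001], [0, 0, 0], 0.2], [[0, 0, 0.001], [0, 0, 0], 0.2]]}}

```text
time: 14.15
ee_pos: [444.9, -35.1, 206.0]
ee_rot: [[-1.0, 0.0, 0.0], [0.0, 1.0, -0.0], [-0.0, -0.0, -1.0]]
wrist_force: [-2.2, 0.3, 6.8]
grip_width: 0.646
grasp_force: 33.1
```

>>> {"fn": "play_rows", "kwargs": {"targets": [[[0, 0, 0.0007], [0, 0, 0], 0.2], [[0, 0, 0.0007], [0, 0, 0], 0.2]]}}

```text
time: 14.35
ee_pos: [444.9, -35.1, 205.7]
ee_rot: [[-1.0, 0.0, 0.0], [0.0, 1.0, -0.0], [-0.0, -0.0, -1.0]]
wrist_force: [-6.2, 1.3, 23.9]
grip_width: 0.648
grasp_force: 34.8
```

>>> {"fn": "play_rows", "kwargs": {"targets": [[[0, 0, -0.001], [0, 0, 0], -0.6], [[0, 0, -0.001], [0, 0, 0], -0.7], [[0, 0, -0.001], [0, 0, 0], -0.7], [[0, 0, -0.02], [0, 0, 0], -1], [[0, 0, -0.06], [0, 0, 0], -1], [[0, 0, -0.1], [0, 0, 0], -1], [[-0.001, -0.03, -0.115], [0, 0, 0], -1], [[-0.002, -0.07, -0.115], [0, 0, 0], -1]]}}

```text
time: 15.15
ee_pos: [447.7, -104.8, 322.5]
ee_rot: [[-1.0, -0.003, 0.005], [-0.003, 1.0, -0.0], [-0.005, -0.0, -1.0]]
wrist_force: [0.1, 0.6, -0.2]
grip_width: 1.001
grasp_force: 0.0
```

>>> {"fn": "play_rows", "kwargs": {"targets": [[[0, -0.045, 0], [0, 0, 0], -1], [[-0.005, -0.09, 0], [0, 0, 0], -1], [[-0.01, -0.135, 0], [0, 0, 0], -1], [[-0.014, -0.18, 0], [0, 0, 0], -1], [[-0.014, -0.225, 0], [0, 0, 0], -1], [[-0.014, -0.26, 0], [0, 0, 0], -1], [[-0.014, -0.275, 0], [0, 0, 0], -1], [[-0.014, -0.275, 0], [0, 0, 0], -1]]}}

```text
time: 15.95
ee_pos: [460.3, -381.9, 319.6]
ee_rot: [[-1.0, 0.003, -0.0], [0.003, 1.0, -0.0], [0.0, -0.0, -1.0]]
wrist_force: [-0.7, 0.8, 0.5]
grip_width: 0.999
grasp_force: 0.0
```

>>> {"fn": "play_rows", "kwargs": {"targets": [[[0, 0, 0], [0, 0, 0], -1], [[0, 0, 0], [0, 0, 0], -1]]}}

```text
time: 16.15
ee_pos: [461.4, -378.7, 320.0]
ee_rot: [[-1.0, -0.002, -0.0], [-0.002, 1.0, 0.001], [0.0, 0.001, -1.0]]
wrist_force: [0.4, 0.2, 0.3]
grip_width: 1.001
grasp_force: 0.0
```

```bash
cat >> h.py <<'E'
def mask(im,kind):
    g=im.astype(int);i2=np.zeros_like(im)
    y={'red':(g[:,:,0]-g[:,:,1]>60)&(g[:,:,0]-g[:,:,2]>60),'blue':(g[:,:,2]-g[:,:,0]>60),'yel':g[:,:,0]-g[:,:,2]>50}[kind]
    i2[y]=255;return i2
E
python3 - <<'E'
from h import *
m=cams.camera_model('wrist');s=sense();im,_=snap('wrist','w8.png');print(s['time'],s['ee_pos'],s['joint_positions'].round())
p=w2p(m,[[461,-380,7],[454,-236,12]]);print(p)
print(ring(mask(im,'blue'),m,p[0],7,60),ring(im,m,p[0],7,45),ring(mask(im,'red'),m,p[1],12,60))
E
```

```text
16.15 [ 461.35033609 -378.65211319  319.99075917] [ 35.  33.  -1. 100.   1.  47. 123.]
[[255.31559584 180.3633364 ]
 [422.31703608 174.1828613 ]]
((257.5435791015625, 182.61793518066406), array([ 463.26312426, -378.07964115]), np.float64(49.37077299704853), np.float64(0.6021211718524029)) ((257.5108947753906, 181.92913818359375), array([ 462.75873572, -378.10682212]), np.float64(57.75098355811359), np.float64(0.9579003956802268)) ((420.8584289550781, 173.84161376953125), array([ 453.91499581, -237.14837476]), np.float64(45.84610938235576), np.float64(2.557347477126772))
```

>>> {"fn": "play_rows", "kwargs": {"targets": [[[-0.001, 0.0, 0.04], [0, 0, 0], -0.8], [[-0.001, 0.0, 0.08], [0, 0, 0], -0.8], [[-0.001, 0.0, 0.115], [0, 0, 0], -0.8], [[-0.001, 0.0, 0.135], [0, 0, 0], -0.7], [[-0.001, 0.0, 0.143], [0, 0, 0], -0.7], [[-0.001, 0.0, 0.147], [0, 0, 0], -0.7], [[-0.001, 0.0, 0.147], [0, 0, 0], -0.7]]}}

```text
time: 16.9
ee_pos: [462.2, -379.9, 173.6]
ee_rot: [[-1.0, -0.0, 0.001], [-0.0, 1.0, -0.0], [-0.001, -0.0, -1.0]]
wrist_force: [0.9, -0.2, 0.2]
grip_width: 0.849
grasp_force: 0.0
```

Run:
```python
from h import *
m=cams.camera_model('wrist');s=sense();im,_=snap('wrist','w9.png');print(s['time'],s['ee_pos'],s['wrist_force'])
print(ring(mask(im,'blue'),m,(256,256),7,90))
```

```text
16.9 [ 462.23209282 -379.9259603   173.59092832] [ 0.86002169 -0.15479339  0.21766322]
((261.1817321777344, 257.4424133300781), array([ 462.79991325, -378.32159715]), np.float64(49.38325910655044), np.float64(1.2321646324249649))
```

>>> {"fn": "play_rows", "kwargs": {"targets": [[[-0.0005, 0.0015, 0.002], [0, 0, 0], -0.6], [[-0.0005, 0.0015, 0.0035], [0, 0, 0], -0.6], [[-0.0005, 0.0015, 0.0035], [0, 0, 0], 0.2], [[-0.0005, 0.0015, 0.0035], [0, 0, 0], 0.2], [[-0.0005, 0.0015, 0.0035], [0, 0, 0], 0.2], [[-0.0005, 0.0015, 0.0035], [0, 0, 0], 0.2], [[-0.0005, 0.0015, 0.0035], [0, 0, 0], 0.2]]}}

```text
time: 17.65
ee_pos: [462.6, -378.5, 170.2]
ee_rot: [[-1.0, 0.0, 0.0], [0.0, 1.0, -0.0], [-0.0, -0.0, -1.0]]
wrist_force: [-2.5, 3.2, 10.5]
grip_width: 0.659
grasp_force: 29.6
```

>>> {"fn": "play_rows", "kwargs": {"targets": [[[0, 0, -0.01], [0, 0, 0], 0.2], [[0, 0, -0.04], [0, 0, 0], 0.2], [[0, 0, -0.08], [0, 0, 0], 0.2], [[0.002, 0.02, -0.115], [0, 0, 0], 0.2], [[0.006, 0.06, -0.125], [0, 0, 0], 0.2], [[0.01, 0.1, -0.125], [0, 0, 0], 0.2], [[0.014, 0.14, -0.125], [0, 0, 0], 0.2], [[0.0176, 0.185, -0.125], [0, 0, 0], 0.2]]}}

```text
time: 18.45
ee_pos: [444.3, -192.6, 295.3]
ee_rot: [[-1.0, 0.001, 0.001], [0.001, 1.0, -0.001], [-0.001, -0.001, -1.0]]
wrist_force: [1.9, 1.0, -0.9]
grip_width: 0.659
grasp_force: 32.5
```

>>> {"fn": "play_rows", "kwargs": {"targets": [[[0, 0.045, 0], [0, 0, 0], 0.2], [[0, 0.09, 0], [0, 0, 0], 0.2], [[0, 0.13, 0], [0, 0, 0], 0.2], [[0, 0.1582, 0], [0, 0, 0], 0.2], [[0, 0.1582, 0.02], [0, 0, 0], 0.2], [[0, 0.1582, 0.037], [0, 0, 0], 0.2], [[0, 0.1582, 0.037], [0, 0, 0], 0.2], [[0, 0.1582, 0.037], [0, 0, 0], 0.2]]}}

```text
time: 19.25
ee_pos: [444.9, -35.5, 258.1]
ee_rot: [[-1.0, 0.001, -0.0], [0.001, 1.0, -0.0], [0.0, -0.0, -1.0]]
wrist_force: [0.2, -1.1, -1.0]
grip_width: 0.658
grasp_force: 32.6
```

Run:
```python
from h import *
m=cams.camera_model('wrist');s=sense();im,_=snap('wrist','w10.png');e=s['ee_pos'];print(s['time'],e,s['wrist_force'],s['grip_width'])
print(ring(mask(im,'blue'),m,(258,260),e[2]-170.2+7,70))
cv2.imwrite('pics/w10z.png',cv2.resize(im[180:340,160:360,::-1],None,fx=3,fy=3))
```

```text
19.25 [444.90146791 -35.53427802 258.05045061] [ 0.23937297 -1.10642957 -1.02821248] 0.6580137481602932
((257.23272705078125, 260.2520446777344), array([445.00336861, -35.65389048]), np.float64(49.49374427926854), np.float64(1.2725612885227804))
```

View pics/w10z.png

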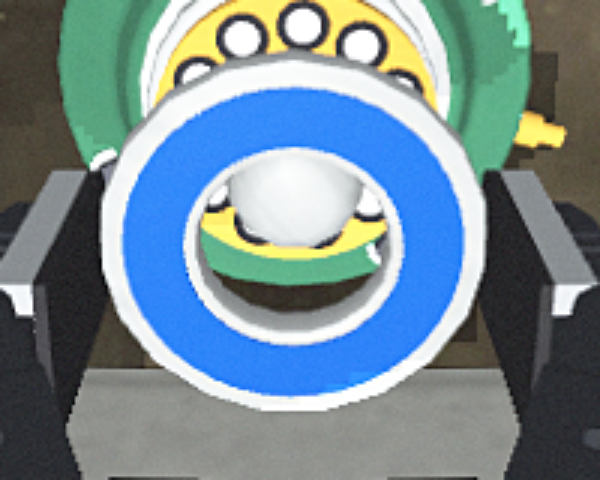

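Sealed race well held; cage lies in place below, spindle centred in the bore. Lower it.

>>> {"fn": "play_rows", "kwargs": {"targets": [[[0, 0.0003, 0.005], [0, 0, 0], 0.2], [[0, 0.0003, 0.01], [0, 0, 0], 0.2], [[0, 0.0003, 0.014], [0, 0, 0], 0.2], [[0, 0.0003, 0.018], [0, 0, 0], 0.2], [[0, 0.0003, 0.022], [0, 0, 0], 0.2]]}}

```text
time: 19.8
ee_pos: [444.9, -35.1, 235.1]
ee_rot: [[-1.0, 0.0, -0.0], [0.0, 1.0, -0.0], [0.0, -0.0, -1.0]]
wrist_force: [0.3, 0.2, -0.9]
grip_width: 0.652
grasp_force: 32.6
```

>>> {"fn": "play_rows", "kwargs": {"targets": [[[0, 0, 0.006], [0, 0, 0], 0.2], [[0, 0, 0.012], [0, 0, 0], 0.2], [[0, 0, 0.018], [0, 0, 0], 0.2], [[0, 0, 0.0215], [0, 0, 0], 0.2], [[0, 0, 0.0215], [0, 0, 0], 0.2]]}}

```text
time: 20.3
ee_pos: [444.7, -35.1, 213.5]
ee_rot: [[-1.0, 0.0, -0.001], [0.0, 1.0, -0.0], [0.001, -0.0, -1.0]]
wrist_force: [0.1, 0.3, -1.3]
grip_width: 0.658
grasp_force: 32.6
```

>>> {"fn": "play_rows", "kwargs": {"targets": [[[0, 0, 0.001], [0, 0, 0], 0.2], [[0, 0, 0.001], [0, 0, 0], 0.2]]}}

```text
time: 20.5
ee_pos: [444.9, -35.1, 213.1]
ee_rot: [[-1.0, 0.0, 0.0], [0.0, 1.0, -0.0], [-0.0, -0.0, -1.0]]
wrist_force: [0.5, -0.5, -0.7]
grip_width: 0.654
grasp_force: 32.6
```

>>> {"fn": "play_rows", "kwargs": {"targets": [[[0, 0, 0.001], [0, 0, 0], 0.2], [[0, 0, 0.001], [0, 0, 0], 0.2]]}}

```text
time: 20.7
ee_pos: [445.0, -35.1, 212.3]
ee_rot: [[-1.0, 0.0, 0.001], [0.0, 1.0, -0.0], [-0.001, -0.0, -1.0]]
wrist_force: [-1.3, 0.3, 5.8]
grip_width: 0.658
grasp_force: 33.3
```

>>> {"fn": "play_rows", "kwargs": {"targets": [[[0, 0, 0.0004], [0, 0, 0], 0.2], [[0, 0, -0.0005], [0, 0, 0], -0.6], [[0, 0, -0.0005], [0, 0, 0], -0.7], [[0, 0, -0.0005], [0, 0, 0], -0.7], [[0, 0, -0.02], [0, 0, 0], -1], [[0, 0, -0.06], [0, 0, 0], -1], [[0, 0, -0.1], [0, 0, 0], -1], [[0.01, 0.03, -0.108], [0, 0, 0], -1]]}}

```text
time: 21.5
ee_pos: [436.1, -7.2, 323.4]
ee_rot: [[-1.0, 0.005, 0.006], [0.005, 1.0, -0.0], [-0.006, -0.0, -1.0]]
wrist_force: [1.2, 1.7, -1.6]
grip_width: 1.005
grasp_force: 0.0
```

>>> {"fn": "play_rows", "kwargs": {"targets": [[[0.012, 0.045, 0], [0, 0, 0], -1], [[0.024, 0.09, 0], [0, 0, 0], -1], [[0.036, 0.135, 0], [0, 0, 0], -1], [[0.048, 0.18, 0], [0, 0, 0], -1], [[0.06, 0.225, 0], [0, 0, 0], -1], [[0.073, 0.27, 0], [0, 0, 0], -1], [[0.085, 0.31, 0], [0, 0, 0], -1], [[0.09, 0.324, 0], [0, 0, 0], -1]]}}

```text
time: 22.3
ee_pos: [343.2, 322.5, 320.0]
ee_rot: [[-1.0, -0.004, -0.0], [-0.004, 1.0, 0.001], [0.0, 0.001, -1.0]]
wrist_force: [0.4, -1.4, 0.5]
grip_width: 0.998
grasp_force: 0.0
```

>>> {"fn": "play_rows", "kwargs": {"targets": [[[0, 0, 0], [0, 0, 0], -1], [[0, 0, 0], [0, 0, 0], -1], [[0, 0, 0], [0, 0, 0], -1]]}}

```text
time: 22.6
ee_pos: [345.5, 317.7, 320.0]
ee_rot: [[-1.0, 0.002, 0.0], [0.002, 1.0, -0.001], [-0.0, -0.001, -1.0]]
wrist_force: [-0.3, 0.4, 0.2]
grip_width: 1.001
grasp_force: 0.0
```

Run:
```python
from h import *
m=cams.camera_model('wrist');s=sense();im,_=snap('wrist','w11.png');print(s['time'],s['ee_pos'],s['joint_positions'].round())
p=w2p(m,[[344,319,8]]);print(p)
print(ring(im,m,p[0],8,85),ring(im,m,p[0],8,85,None,140))
```

```text
22.6 [345.48661316 317.65903086 319.98314352] [-45.  23.  -6. 119.   4.  38.  36.]
[[258.92549634 179.35438963]]
((257.69482421875, 177.95230102539062), array([344.06784681, 317.94959448]), np.float64(109.03755162148946), np.float64(2.7051591565434663)) ((257.7059631347656, 177.94544982910156), array([344.05241978, 317.96056619]), np.float64(108.66562341921143), np.float64(2.6768675282603027))
```

View pics/w11.png

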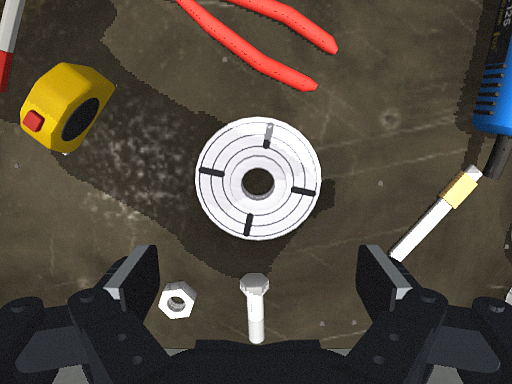

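>>> {"fn": "play_rows", "kwargs": {"targets": [[[0.0014, 0.0003, 0.04], [0, 0, 0], -0.8], [[0.0014, 0.0003, 0.08], [0, 0, 0], -0.7], [[0.0014, 0.0003, 0.11], [0, 0, 0], -0.5], [[0.0014, 0.0003, 0.13], [0, 0, 0], -0.4], [[0.0014, 0.0003, 0.138], [0, 0, 0], -0.4], [[0.0014, 0.0003, 0.138], [0, 0, 0], -0.4], [[0.0014, 0.0003, 0.138], [0, 0, 0], -0.4]]}}

```text
time: 23.35
ee_pos: [343.9, 319.1, 182.8]
ee_rot: [[-1.0, 0.001, 0.001], [0.001, 1.0, 0.001], [-0.001, 0.001, -1.0]]
wrist_force: [-0.1, -0.5, 0.5]
grip_width: 0.702
grasp_force: 0.0
```

Run:
```python
from h import *
m=cams.camera_model('wrist');s=sense();im,_=snap('wrist','w12.png');print(s['time'],s['ee_pos'],s['wrist_force'],s['grip_width'])
t=np.linspace(0,2*np.pi,200);d=im.copy();e=s['ee_pos']
for r,z in((14,18),(24,18),(55,8)):
    cv2.polylines(d,[w2p(m,np.c_[e[0]+r*np.cos(t),e[1]+r*np.sin(t),t*0+z]).round().astype(int)],True,(255,0,0))
cv2.imwrite('pics/w12z.png',cv2.resize(d[120:340,100:410,::-1],None,fx=2.5,fy=2.5))
```

```text
23.35 [343.92711002 319.12858601 182.8065758 ] [-0.09897539 -0.53853747  0.51886381] 0.701871001325286
```

View pics/w12z.png

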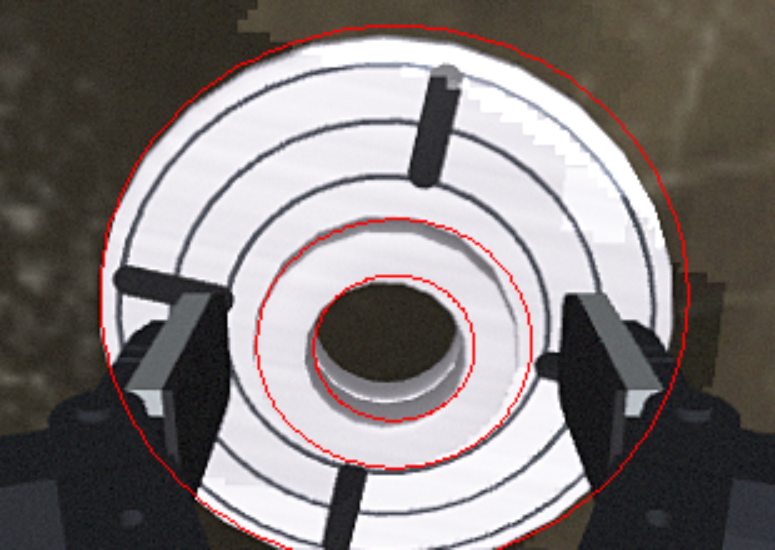

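>>> {"fn": "play_rows", "kwargs": {"targets": [[[-0.0013, -0.0013, 0.001], [0, 0, 0], -0.4], [[-0.0013, -0.0013, 0.001], [0, 0, 0], -0.4], [[-0.0013, -0.0013, 0.001], [0, 0, 0], 0.4], [[-0.0013, -0.0013, 0.001], [0, 0, 0], 0.4], [[-0.0013, -0.0013, 0.001], [0, 0, 0], 0.4], [[-0.0013, -0.0013, 0.001], [0, 0, 0], 0.4], [[-0.0013, -0.0013, 0.001], [0, 0, 0], 0.4], [[-0.0013, -0.0013, 0.001], [0, 0, 0], 0.4]], "squeeze": 60}}

```text
time: 24.2
ee_pos: [344.9, 317.9, 181.8]
ee_rot: [[-1.0, -0.0, 0.001], [-0.0, 1.0, 0.0], [-0.001, 0.0, -1.0]]
wrist_force: [-1.5, -3.6, 21.4]
grip_width: 0.525
grasp_force: 57.8
```

>>> {"fn": "play_rows", "kwargs": {"targets": [[[0, 0, -0.01], [0, 0, 0], 0.4], [[0, 0, -0.04], [0, 0, 0], 0.4], [[0, 0, -0.08], [0, 0, 0], 0.4], [[-0.006, -0.02, -0.11], [0, 0, 0], 0.4], [[-0.017, -0.06, -0.12], [0, 0, 0], 0.4], [[-0.028, -0.1, -0.12], [0, 0, 0], 0.4], [[-0.04, -0.14, -0.12], [0, 0, 0], 0.4], [[-0.051, -0.18, -0.12], [0, 0, 0], 0.4]]}}

```text
time: 25.0
ee_pos: [395.8, 136.3, 301.5]
ee_rot: [[-1.0, -0.0, 0.0], [-0.0, 1.0, 0.0], [-0.0, 0.0, -1.0]]
wrist_force: [1.3, -0.7, -4.2]
grip_width: 0.523
grasp_force: 63.0
```

>>> {"fn": "play_rows", "kwargs": {"targets": [[[-0.012, -0.04, 0], [0, 0, 0], 0.4], [[-0.024, -0.08, 0], [0, 0, 0], 0.4], [[-0.036, -0.12, 0], [0, 0, 0], 0.4], [[-0.045, -0.155, 0], [0, 0, 0], 0.4], [[-0.049, -0.1731, 0], [0, 0, 0], 0.4], [[-0.049, -0.1731, 0.015], [0, 0, 0], 0.4], [[-0.049, -0.1731, 0.03], [0, 0, 0], 0.4], [[-0.049, -0.1731, 0.03], [0, 0, 0], 0.4]]}}

```text
time: 25.8
ee_pos: [444.2, -35.3, 270.1]
ee_rot: [[-1.0, 0.0, -0.003], [0.0, 1.0, 0.0], [0.003, 0.0, -1.0]]
wrist_force: [0.0, 0.9, -3.6]
grip_width: 0.519
grasp_force: 63.0
```

>>> {"fn": "play_rows", "kwargs": {"targets": [[[0, 0, 0], [0, 0, 0], 0.4], [[0, 0, 0], [0, 0, 0], 0.4]]}}

```text
time: 26.0
ee_pos: [444.9, -35.0, 271.7]
ee_rot: [[-1.0, -0.0, 0.001], [-0.0, 1.0, -0.0], [-0.001, -0.0, -1.0]]
wrist_force: [0.3, -0.2, -3.5]
grip_width: 0.519
grasp_force: 63.0
```

Run:
```python
from h import *
m=cams.camera_model('wrist');s=sense();im,_=snap('wrist','w13.png');e=s['ee_pos'];print(s['time'],e,s['wrist_force'],s['wrist_torque'],s['grip_width'])
t=np.linspace(0,2*np.pi,200);d=im.copy();b=e[2]-181.8
u,v=np.meshgrid(np.linspace(0,np.pi/2,40),np.linspace(0,2*np.pi,80))
P=np.c_[(445.3+12*np.sin(u)*np.cos(v)).ravel(),(-35.2+12*np.sin(u)*np.sin(v)).ravel(),(70+10*np.cos(u)).ravel()]
h=cv2.convexHull(w2p(m,P).astype(np.float32)).round().astype(int)
cv2.polylines(d,[h],True,(0,0,255))
for r,z in((14,18),(24,18),(55,8)):
    cv2.polylines(d,[w2p(m,np.c_[e[0]+r*np.cos(t),e[1]+r*np.sin(t),t*0+z+b]).round().astype(int)],True,(255,0,0))
cv2.imwrite('pics/w13z.png',cv2.resize(d[130:330,130:390,::-1],None,fx=3,fy=3))
```

```text
26.0 [444.90977626 -35.03628174 271.7420928 ] [ 0.33854579 -0.15613903 -3.52707439] [0.02367127 0.00804569 0.03253468] 0.5192599648415358
```

View pics/w13z.png

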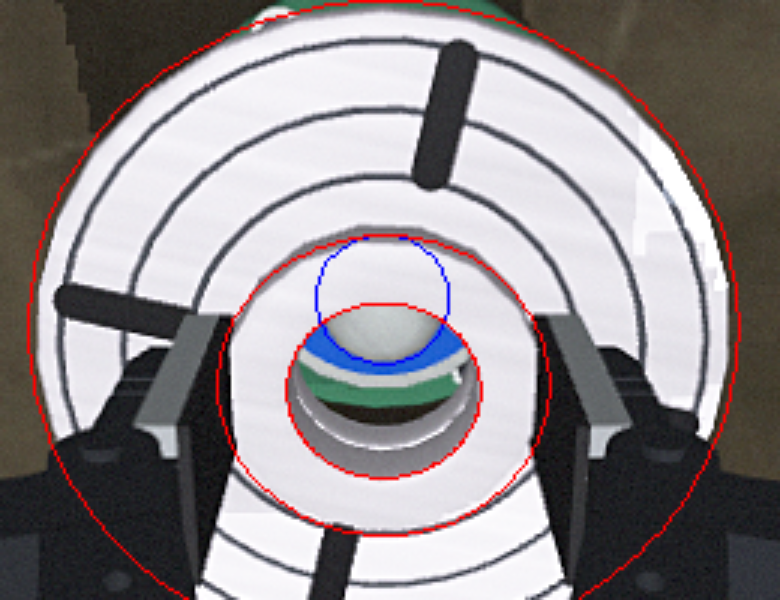

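The plate overlay matches: centred in hand, spindle nose where predicted. Lower it.

>>> {"fn": "play_rows", "kwargs": {"targets": [[[0, -0.0001, 0.005], [0, 0, 0], 0.4], [[0, -0.0001, 0.009], [0, 0, 0], 0.4], [[0, -0.0001, 0.013], [0, 0, 0], 0.4], [[0, -0.0001, 0.017], [0, 0, 0], 0.4], [[0, -0.0001, 0.021], [0, 0, 0], 0.4]]}}

```text
time: 26.55
ee_pos: [444.7, -35.3, 249.6]
ee_rot: [[-1.0, 0.0, -0.0], [0.0, 1.0, -0.0], [0.0, -0.0, -1.0]]
wrist_force: [0.3, -0.1, -4.7]
grip_width: 0.524
grasp_force: 63.1
```

>>> {"fn": "play_rows", "kwargs": {"targets": [[[0, 0, 0.005], [0, 0, 0], 0.4], [[0, 0, 0.01], [0, 0, 0], 0.4], [[0, 0, 0.014], [0, 0, 0], 0.4], [[0, 0, 0.0165], [0, 0, 0], 0.4], [[0, 0, 0.0165], [0, 0, 0], 0.4]]}}

```text
time: 27.05
ee_pos: [444.7, -35.2, 233.2]
ee_rot: [[-1.0, 0.0, -0.001], [0.0, 1.0, -0.0], [0.001, -0.0, -1.0]]
wrist_force: [0.5, 0.1, -3.7]
grip_width: 0.521
grasp_force: 63.0
```

>>> {"fn": "play_rows", "kwargs": {"targets": [[[0, 0, 0.001], [0, 0, 0], 0.4], [[0, 0, 0.001], [0, 0, 0], 0.4]]}}

```text
time: 27.25
ee_pos: [444.8, -35.3, 232.5]
ee_rot: [[-1.0, 0.0, 0.0], [0.0, 1.0, -0.0], [-0.0, -0.0, -1.0]]
wrist_force: [-0.8, 0.7, -4.6]
grip_width: 0.522
grasp_force: 63.0
```

>>> {"fn": "play_rows", "kwargs": {"targets": [[[0, 0, 0.001], [0, 0, 0], 0.4], [[0, 0, 0.001], [0, 0, 0], 0.4]]}}

```text
time: 27.45
ee_pos: [444.8, -35.3, 231.5]
ee_rot: [[-1.0, 0.0, 0.0], [0.0, 1.0, -0.0], [-0.0, -0.0, -1.0]]
wrist_force: [0.7, -0.9, -3.4]
grip_width: 0.525
grasp_force: 63.0
```

>>> {"fn": "play_rows", "kwargs": {"targets": [[[0, 0, 0.0008], [0, 0, 0], 0.4], [[0, 0, 0.0008], [0, 0, 0], 0.4]]}}

```text
time: 27.65
ee_pos: [444.8, -35.3, 231.0]
ee_rot: [[-1.0, 0.0, 0.0], [0.0, 1.0, -0.0], [-0.0, -0.0, -1.0]]
wrist_force: [-2.6, 0.1, 7.2]
grip_width: 0.522
grasp_force: 64.1
```

>>> {"fn": "play_rows", "kwargs": {"targets": [[[0, 0, 0.0005], [0, 0, 0], 0.4], [[0, 0, 0.0005], [0, 0, 0], 0.4]]}}

```text
time: 27.85
ee_pos: [444.8, -35.3, 230.9]
ee_rot: [[-1.0, 0.0, 0.001], [0.0, 1.0, -0.0], [-0.001, -0.0, -1.0]]
wrist_force: [-4.6, 0.4, 19.6]
grip_width: 0.518
grasp_force: 65.5
```

>>> {"fn": "play_rows", "kwargs": {"targets": [[[0, 0, -0.0005], [0, 0, 0], -0.3], [[0, 0, -0.0005], [0, 0, 0], -0.5], [[0, 0, -0.0005], [0, 0, 0], -0.6], [[0, 0, -0.02], [0, 0, 0], -1], [[0, 0, -0.055], [0, 0, 0], -1], [[0, 0, -0.09], [0, 0, 0], -1], [[-0.002, -0.03, -0.09], [0, 0, 0], -1], [[-0.004, -0.07, -0.09], [0, 0, 0], -1]], "squeeze": 30}}

```text
time: 28.65
ee_pos: [449.2, -104.9, 321.4]
ee_rot: [[-1.0, -0.003, 0.003], [-0.003, 1.0, 0.0], [-0.003, 0.0, -1.0]]
wrist_force: [-0.2, 0.1, 0.8]
grip_width: 1.003
grasp_force: 0.0
```

>>> {"fn": "play_rows", "kwargs": {"targets": [[[-0.003, -0.045, 0], [0, 0, 0], -1], [[-0.005, -0.085, 0], [0, 0, 0], -1], [[-0.005, -0.12, 0], [0, 0, 0], -1], [[-0.005, -0.131, 0], [0, 0, 0], -1], [[-0.005, -0.131, 0], [0, 0, 0], -1], [[-0.005, -0.131, 0], [0, 0, 0], -1]]}}

```text
time: 29.25
ee_pos: [453.8, -235.3, 320.0]
ee_rot: [[-1.0, -0.0, -0.0], [-0.0, 1.0, 0.001], [0.0, 0.001, -1.0]]
wrist_force: [0.8, 0.5, 0.3]
grip_width: 0.995
grasp_force: 0.0
```

Run:
```python
from h import *
m=cams.camera_model('wrist');s=sense();im,_=snap('wrist','w14.png');print(s['time'],s['ee_pos'])
p=w2p(m,[[454,-236,12]]);print(p,ring(mask(im,'red'),m,p[0],12,50))
```

```text
29.25 [ 453.79068777 -235.31326123  320.03161958]
[[256.09114621 182.45771451]] ((258.0696105957031, 182.02734375), array([ 453.85074731, -234.32345077]), np.float64(43.84775684136327), np.float64(1.089302294981497))
```

>>> {"fn": "play_rows", "kwargs": {"targets": [[[0, 0.001, 0.04], [0, 0, 0], -0.8], [[0, 0.001, 0.08], [0, 0, 0], -0.6], [[0, 0.001, 0.115], [0, 0, 0], -0.5], [[0, 0.001, 0.135], [0, 0, 0], -0.4], [[0, 0.001, 0.142], [0, 0, 0], -0.4], [[0, 0.001, 0.142], [0, 0, 0], -0.4], [[0, 0.001, 0.142], [0, 0, 0], -0.4]]}}

```text
time: 30.0
ee_pos: [454.2, -235.0, 179.2]
ee_rot: [[-1.0, -0.001, 0.001], [-0.001, 1.0, -0.0], [-0.001, -0.0, -1.0]]
wrist_force: [-0.0, -0.6, 0.6]
grip_width: 0.7
grasp_force: 0.0
```

Run:
```python
from h import *
m=cams.camera_model('wrist');s=sense();im,_=snap('wrist','w15.png');print(s['time'],s['ee_pos'],s['wrist_force'])
print(ring(mask(im,'red'),m,(258,256),12,75))
```

```text
30.0 [ 454.18669904 -234.97085763  179.21200552] [-0.04212393 -0.56517804  0.56517692]
((258.5200500488281, 251.94822692871094), array([ 452.34690988, -234.53882761]), np.float64(44.381381745888426), np.float64(2.4643728024375804))
```

>>> {"fn": "play_rows", "kwargs": {"targets": [[[0.0008, 0.0004, 0.003], [0, 0, 0], -0.4], [[0.0008, 0.0004, 0.003], [0, 0, 0], -0.4], [[0.0008, 0.0004, 0.003], [0, 0, 0], 0.5], [[0.0008, 0.0004, 0.003], [0, 0, 0], 0.5], [[0.0008, 0.0004, 0.003], [0, 0, 0], 0.5], [[0.0008, 0.0004, 0.003], [0, 0, 0], 0.5], [[0.0008, 0.0004, 0.003], [0, 0, 0], 0.5]]}}

```text
time: 30.75
ee_pos: [453.0, -235.0, 175.7]
ee_rot: [[-1.0, 0.0, 0.0], [0.0, 1.0, -0.0], [-0.0, -0.0, -1.0]]
wrist_force: [-1.9, 1.5, 11.4]
grip_width: 0.496
grasp_force: 28.8
```

>>> {"fn": "play_rows", "kwargs": {"targets": [[[0, 0, -0.01], [0, 0, 0], 0.5], [[0, 0, -0.04], [0, 0, 0], 0.5], [[0, 0, -0.08], [0, 0, 0], 0.5], [[0.002, 0.02, -0.115], [0, 0, 0], 0.5], [[0.004, 0.06, -0.125], [0, 0, 0], 0.5], [[0.006, 0.1, -0.125], [0, 0, 0], 0.5], [[0.008, 0.14, -0.125], [0, 0, 0], 0.5], [[0.008, 0.17, -0.125], [0, 0, 0], 0.5]]}}

```text
time: 31.55
ee_pos: [444.5, -62.8, 301.0]
ee_rot: [[-1.0, -0.001, 0.001], [-0.001, 1.0, 0.0], [-0.001, 0.0, -1.0]]
wrist_force: [1.0, -0.4, -2.1]
grip_width: 0.496
grasp_force: 30.7
```

>>> {"fn": "play_rows", "kwargs": {"targets": [[[0, 0.0298, 0], [0, 0, 0], 0.5], [[0, 0.0298, 0.01], [0, 0, 0], 0.5], [[0, 0.0298, 0.025], [0, 0, 0], 0.5], [[0, 0.0298, 0.037], [0, 0, 0], 0.5], [[0, 0.0298, 0.037], [0, 0, 0], 0.5], [[0, 0.0298, 0.037], [0, 0, 0], 0.5]]}}

```text
time: 32.15
ee_pos: [445.0, -35.5, 263.5]
ee_rot: [[-1.0, 0.001, -0.0], [0.001, 1.0, -0.0], [0.0, -0.0, -1.0]]
wrist_force: [-0.2, -0.2, -0.5]
grip_width: 0.49
grasp_force: 30.7
```

Run:
```python
from h import *
m=cams.camera_model('wrist');s=sense();im,_=snap('wrist','w16.png');e=s['ee_pos'];print(s['time'],e,s['wrist_force'],s['grip_width'])
t=np.linspace(0,2*np.pi,200);d=cv2.resize(im[170:330,150:370],None,fx=3.5,fy=3.5,interpolation=cv2.INTER_CUBIC);b=e[2]-175.7
S=lambda p:[((p-[150,170]+.5)*3.5).round().astype(int)]
u,v=np.meshgrid(np.linspace(0,np.pi/2,40),np.linspace(0,2*np.pi,80))
P=np.c_[(445.3+12*np.sin(u)*np.cos(v)).ravel(),(-35.2+12*np.sin(u)*np.sin(v)).ravel(),(70+10*np.cos(u)).ravel()]
h=cv2.convexHull(w2p(m,P).astype(np.float32))[:,0]
cv2.polylines(d,S(h),True,(0,0,255))
for r,z in((14,12),(22,12)):
    cv2.polylines(d,S(w2p(m,np.c_[e[0]+r*np.cos(t),e[1]+r*np.sin(t),t*0+z+b])),True,(0,255,0))
cv2.imwrite('pics/w16z.png',d[:,:,::-1])
```

```text
32.15 [444.95675316 -35.46614846 263.51307662] [-0.22416099 -0.23761817 -0.5243691 ] 0.48997024035218195
```

View pics/w16z.png

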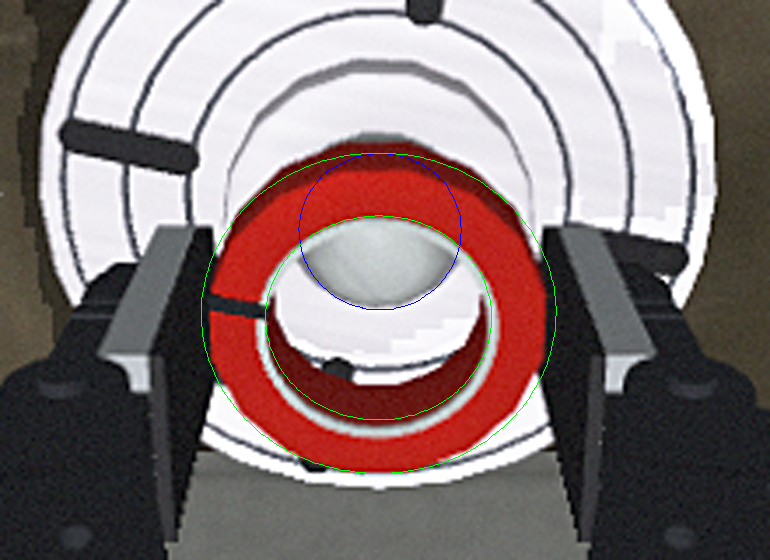

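Collar sits about 1 mm toward +X of the tool axis; spindle as predicted. Correct and lower.

>>> {"fn": "play_rows", "kwargs": {"targets": [[[0.0008, 0.0002, 0], [0, 0, 0], 0.5], [[0.0008, 0.0002, 0.004], [0, 0, 0], 0.5], [[0.0008, 0.0002, 0.008], [0, 0, 0], 0.5], [[0.0008, 0.0002, 0.012], [0, 0, 0], 0.5], [[0.0008, 0.0002, 0.016], [0, 0, 0], 0.5], [[0.0008, 0.0002, 0.018], [0, 0, 0], 0.5], [[0.0008, 0.0002, 0.018], [0, 0, 0], 0.5]]}}

```text
time: 32.9
ee_pos: [444.1, -34.9, 244.8]
ee_rot: [[-1.0, 0.0, -0.001], [0.0, 1.0, -0.0], [0.001, -0.0, -1.0]]
wrist_force: [-0.5, -0.4, -0.3]
grip_width: 0.491
grasp_force: 30.7
```

>>> {"fn": "play_rows", "kwargs": {"targets": [[[0, 0, 0.001], [0, 0, 0], 0.5], [[0, 0, 0.001], [0, 0, 0], 0.5]]}}

```text
time: 33.1
ee_pos: [444.2, -34.9, 244.2]
ee_rot: [[-1.0, 0.0, 0.0], [0.0, 1.0, -0.0], [-0.0, -0.0, -1.0]]
wrist_force: [0.3, 0.1, -1.1]
grip_width: 0.497
grasp_force: 30.7
```

>>> {"fn": "play_rows", "kwargs": {"targets": [[[0, 0, 0.001], [0, 0, 0], 0.5], [[0, 0, 0.001], [0, 0, 0], 0.5]]}}

```text
time: 33.3
ee_pos: [444.2, -34.9, 243.2]
ee_rot: [[-1.0, 0.0, 0.0], [0.0, 1.0, -0.0], [-0.0, -0.0, -1.0]]
wrist_force: [0.2, -0.8, -0.4]
grip_width: 0.493
grasp_force: 30.7
```

>>> {"fn": "play_rows", "kwargs": {"targets": [[[0, 0, 0.0006], [0, 0, 0], 0.5], [[0, 0, 0.0006], [0, 0, 0], 0.5]]}}

```text
time: 33.5
ee_pos: [444.2, -34.9, 242.8]
ee_rot: [[-1.0, 0.0, 0.0], [0.0, 1.0, -0.0], [-0.0, -0.0, -1.0]]
wrist_force: [-1.0, 0.4, 6.8]
grip_width: 0.493
grasp_force: 31.4
```

Contact at the expected height; release and retreat.

>>> {"fn": "play_rows", "kwargs": {"targets": [[[0, 0, 0.0004], [0, 0, 0], 0.5], [[0, 0, -0.0005], [0, 0, 0], -0.2], [[0, 0, -0.0005], [0, 0, 0], -0.5], [[0, 0, -0.0005], [0, 0, 0], -0.7], [[0, 0, -0.02], [0, 0, 0], -1], [[0, 0, -0.05], [0, 0, 0], -1], [[0, 0, -0.09], [0, 0, 0], -1], [[0, 0, -0.11], [0, 0, 0], -1]]}}

```text
time: 34.3
ee_pos: [444.4, -34.9, 355.1]
ee_rot: [[-1.0, 0.0, 0.002], [0.0, 1.0, 0.0], [-0.002, 0.0, -1.0]]
wrist_force: [0.4, -0.5, -0.7]
grip_width: 1.003
grasp_force: 0.0
```

>>> {"fn": "play_rows", "kwargs": {"targets": [[[0, 0, 0], [0, 0, 0], -1], [[0, 0, 0], [0, 0, 0], -1], [[0, 0, 0], [0, 0, 0], -1], [[0, 0, 0], [0, 0, 0], -1], [[0, 0, 0], [0, 0, 0], -1]]}}

```text
time: 34.8
ee_pos: [444.1, -34.9, 352.0]
ee_rot: [[-1.0, 0.0, -0.001], [0.0, 1.0, -0.0], [0.001, -0.0, -1.0]]
wrist_force: [-0.7, -0.7, -0.4]
grip_width: 1.004
grasp_force: 0.0
```

Run:
```python
from h import *
m=cams.camera_model('wrist');s=sense();im,_=snap('wrist','w17.png');print(s['time'],s['ee_pos'],s['grip_width'])
p=w2p(m,[[445.1,-35.2,79]])[0];print(p,ring(mask(im,'red'),m,p,79,60))
print(ring(im,m,w2p(m,[[445.1,-35.2,57]])[0],57,110,None,140))
```

```text
34.8 [444.08945769 -34.86780828 351.95149156] 1.0036789186826918
[256.73693439 195.06568929] ((257.1730651855469, 194.59841918945312), array([444.99537857, -34.87151234]), np.float64(42.91888444865137), np.float64(1.2413921775416519))
((256.8576965332031, 184.52825927734375), array([443.87640946, -35.10172713]), np.float64(108.41211071966059), np.float64(2.8386829687662996))
```

The collar (445.0, −34.9) and plate (443.9, −35.1) measure concentric with the spindle at the expected heights.

```bash
python3 -c "
from workcell import manip
print(manip.sign_off())"
```

```text
the job is handed in; nothing more can be done
None
```

The turntable is back together on its spindle in working order (track race, ball cage, sealed race, faceplate, lock collar) and the job is handed in. Each part was lowered until it made contact at its expected height. The nut was not touched, and about 35 s of the 141 s were used; the hand-in returned no verdict.

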